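# Store the spindle collars on their stands

### The arm

A 6-joint arm with a two-finger parallel gripper is mounted at the origin on the work surface. World frame = base frame: x ahead of the robot, y to its left, z up, the work surface at z = 0. Lengths are in m, angles in degrees, forces in N, time in s.
With the tool pointing down it reaches from about 0.4 to 0.825 m from the base axis. Payload 7 kg.
Tool frame: the origin (TCP) lies at the very end of the fingers, on their centre line; the grasp point (between the pads) lies 19 mm behind it (ctrl.grip_point_offset is the distance from the TCP to the grasp point, in m); x points along the fingers, z is the direction in which the jaws open and shut, and the axes are right-handed (so a half turn about x gives the same grasp; the last joint's range is limited). The gripper opens to 88 mm and grips with 3 to 60 N. Pads are 19 mm wide; open, the fingers measure 130 mm over their backs; the gripper's body (78 mm by 193 mm) begins 47 mm behind the grasp point.
Start: joints at [-54.769, 20.546, 0.682, 0, -70.136, -16.507], TCP at [0.217, -0.639, 0.227] pointing down, gripper open.
Joint ranges: [-176.03, 176.03], [-82.01, 121.73], [-58.28, 71.71], [-173.87, 95.51], [-174.79, -0.11], [-173.66, 173.66]. Speed limits (degrees/s): [136.94, 136.94, 172.46, 180, 180, 180].

### API

Orientations are given as [roll, pitch, yaw] about the fixed x, y, z axes, in that order (R = Rz(yaw) Ry(pitch) Rx(roll)).
In Python, from plant import get_obs, snapshot, calibration, close_job, ctrl gives the robot as it stands.
- The arm moves only by the tool move_arm, never from a script. Its argument "commands" is a list that holds one entry, the list of rows, each a list of 4 numbers: the shift along the tool's x, y, z in cm, then the turn about the tool's x in rad. In form: [[[dx, dy, dz, spin], ...]]. A call has 1 to 8 rows; each row shifts and turns the commanded pose from where the row before left it, along the tool's axes as they then stand; what a row does not reach is not made up. A row lasts 1/10 s, in which the tool goes at most 50 mm and 8.59 degrees, less where a joint would pass 70% of its speed; a pose out of reach is approached as far as the arm can. A call with a gripper value outside its range is refused whole. "jaw" is the finger opening in cm, from 0 to 8.76, set as the call begins (left out, the last holds). The fingers move at their own pace and stop on an object; the grip force is fixed at half the most. Time passes only in rows, so rows that do not move let the fingers close. It gives the time, the measured TCP pose, the force and the opening at its end, in the units of the state.
- get_obs(): the state, without advancing time (a new reading comes with each control period).
- snapshot(name): name is "side" or "top" or "wrist"; returns (picture, depth): 420x560x3 uint8, red, green, blue; 420x560 float32, m along the optical axis (not along the pixel's ray), 0 where there is no reading.
- calibration(name): a dict with "mtx" (3x3 intrinsics, pixels), "T" (4x4, takes a point from camera to world coordinates); the wrist camera has in their place "tool_from_camera" (4x4, takes a point from camera to tool coordinates, whose origin is the TCP and whose axes are the tool frame's). Camera axes: x right, y up, looking along -z (the intrinsics and any distortion apply to the point x, -y, -z); pixel columns grow to the right and rows downward; lengths in m; the calibration is good to about 2 mm. A picture is of the moment at which its call begins: read the wrist's pose just before it. calibration takes no time and is no camera call.
- close_job(): hands the job in, once; it reports no verdict.
The state is a dict: "clock": time; "joint_pos": joint angles; "qvel": joint speeds; "tau": joint torques, N m; "tool_pos": TCP position; "orientation": TCP orientation; "force": force on the tool from outside, world axes, zero at the start; "moment": the same for the moment, N m; "opening": finger opening in m.
Only numpy, scipy, OpenCV 4.12 (cv2) and the standard library are available. Lean on these libraries where they do the work, as an engineer would, in place of code of your own. Each camera call takes 0.05 s, during which the arm holds its last target. There are 200 camera calls.

### The job

Put the four dark steel spindle collars away: set each one over the peg of the green stand that fits it, the largest collar on the largest stand and so on down to the smallest, lying flat on the green disc. Leave the red star knob and the brass flanged bush where they are.

Things in the scene. Friction and masses are not known exactly. Their poses are not given: they have to be found in the camera images.
- collar_64_mid (a point): centre (half-way up) of the largest spacing collar: a loose dark steel ring standing on its flat face, outer diameter 64 mm, bore 30 mm right through, 36 mm high (centre 18 mm above its underside), bore axis = z, upright at the start; about 0.71 kg
- collar_56_mid (a point): centre (half-way up) of the second largest spacing collar: a loose dark steel ring standing on its flat face, outer diameter 56 mm, bore 30 mm right through, 36 mm high (centre 18 mm above its underside), bore axis = z, upright at the start; about 0.49 kg
- collar_48_mid (a point): centre (half-way up) of the second smallest spacing collar: a loose dark steel ring standing on its flat face, outer diameter 48 mm, bore 30 mm right through, 36 mm high (centre 18 mm above its underside), bore axis = z, upright at the start; about 0.31 kg
- collar_40_mid (a point): centre (half-way up) of the smallest spacing collar: a loose dark steel ring standing on its flat face, outer diameter 40 mm, bore 30 mm right through, 36 mm high (centre 18 mm above its underside), bore axis = z, upright at the start; about 0.16 kg
- stand_64: the largest storage stand, fixed to the bench: a round green disc 72 mm across (8 mm more than the 64 mm collar that belongs on it) and 6 mm thick, with an upright brass peg of 12 mm diameter at its middle, its tapered tip 30 mm above the bench (24 mm above the disc). Origin on the bench at the disc's centre, z up along the peg
- stand_56: the second largest storage stand, fixed to the bench: a round green disc 64 mm across (8 mm more than the 56 mm collar that belongs on it) and 6 mm thick, with an upright brass peg of 12 mm diameter at its middle, its tapered tip 30 mm above the bench (24 mm above the disc). Origin on the bench at the disc's centre, z up along the peg
- stand_48: the second smallest storage stand, fixed to the bench: a round green disc 56 mm across (8 mm more than the 48 mm collar that belongs on it) and 6 mm thick, with an upright brass peg of 12 mm diameter at its middle, its tapered tip 30 mm above the bench (24 mm above the disc). Origin on the bench at the disc's centre, z up along the peg
- stand_40: the smallest storage stand, fixed to the bench: a round green disc 48 mm across (8 mm more than the 40 mm collar that belongs on it) and 6 mm thick, with an upright brass peg of 12 mm diameter at its middle, its tapered tip 30 mm above the bench (24 mm above the disc). Origin on the bench at the disc's centre, z up along the peg
- star_knob_mid (a point): centre of a loose red five-lobed star knob, 57 mm across and 32 mm high, standing on its steel hub; a bystander, leave it alone
- flange_bush_mid (a point): centre of a loose solid brass flanged bush, 58 mm across at the foot, 36 mm at the top and 30 mm high; it has no bore and is not a collar; a bystander, leave it alone
Things that resemble listed ones, but are neither listed nor needed, are in the scene too. What is shaped like the part that bears collar_64_mid but blue is not meant. What is shaped like the stand_40 but pink is not meant.

How it is judged (in metres and radians):
At the end, for the whole second after the job is handed in: Each of the four collars is over the peg of the stand of its own size (axes within 12 mm), flat on the green disc (centre 20 to 28 mm above the bench, tilt under 0.1 rad), released and at rest (horizontal distance between collar_64_mid and stand_64 below 0.012 m and z of collar_64_mid in the frame of stand_64 between 0.02 and 0.028 m and angle between each of collar_64_mid, collar_56_mid, collar_48_mid, collar_40_mid's own z axis and vertical below 0.1 rad and contact force between the fingers and collar_64 below 0.05 N and linear speed of each of collar_64, collar_56, collar_48, collar_40 below 0.02 m/s and horizontal distance between collar_56_mid and stand_56 below 0.012 m and z of collar_56_mid in the frame of stand_56 between 0.02 and 0.028 m and contact force between the fingers and collar_56 below 0.05 N and horizontal distance between collar_48_mid and stand_48 below 0.012 m and z of collar_48_mid in the frame of stand_48 between 0.02 and 0.028 m and contact force between the fingers and collar_48 below 0.05 N and horizontal distance between collar_40_mid and stand_40 below 0.012 m and z of collar_40_mid in the frame of stand_40 between 0.02 and 0.028 m and contact force between the fingers and collar_40 below 0.05 N); the robot touches nothing.
It fails at once if the red star knob is moved by more than 15 mm (distance of star_knob_mid from where it was at the start of the episode above 0.015 m).
It fails at once if the brass flanged bush is moved by more than 15 mm (distance of flange_bush_mid from where it was at the start of the episode above 0.015 m).
It also fails if it takes over 118 s, if anything falls off the work surface, if the arm or the gripper's body presses on something with over 40 N, if the wrist force passes 120 N, or if a joint passes its speed limit or range.

## Working session

There is one attempt and no reset: what is moved stays moved. The work goes in short steps, Python scripts to look and compute and a tool call to move; the robot and the scene stay as the last step left them, time stands still between calls to the robot, and variables do not carry over. Pictures are saved under pics/ and viewed, about 12 in all and at most 16, crops included, and the job is handed in when it is done.

Besides the shell and the picture viewer there is one more tool, called after "Call:" by a JSON object that holds its "api" and its "payload", one argument or row to a line. move_arm: Moves the arm, as the interface text tells. Its arguments: {"type":"object","properties":{"commands":{"type":"array"},"jaw":{"type":"number"}},"required":["commands"]}

```bash
ls; mkdir -p pics
python3 - <<'E'
from plant import *
import cv2, numpy as np
np.set_printoptions(precision=4,suppress=True)
o=get_obs(); print({k:np.round(v,3) for k,v in o.items()})
for n in("top","side","wrist"):
    c=calibration(n); print(n,c)
    p,d=snapshot(n); np.savez(f'pics/{n}0.npz',p=p,d=d); cv2.imwrite(f'pics/{n}0.png',p[...,::-1])
print(ctrl.grip_point_offset)
E
```

```text
pics
{'clock': np.float64(0.0), 'joint_pos': array([-54.769,  20.59 ,   0.634,  -0.023, -70.136, -16.508]), 'qvel': array([ 0.041, -0.025, -0.057, -0.091, -0.062, -0.027]), 'tau': array([ -0.   , -58.272,  29.304,   6.998,   0.007,  -0.   ]), 'tool_pos': array([ 0.217, -0.639,  0.226]), 'orientation': array([  3.444,  89.905, 112.159]), 'force': array([-0.025, -0.609, -0.438]), 'moment': array([ 0.08 , -0.002, -0.005]), 'opening': np.float64(0.087)}
top {'mtx': array([[499.8557,   0.    , 269.5653],
       [  0.    , 499.8557, 210.5451],
       [  0.    ,   0.    ,   1.    ]]), 'T': array([[ 0.0213,  0.9966, -0.0798,  0.5095],
       [-0.9996,  0.0228,  0.0179,  0.0203],
       [ 0.0196,  0.0794,  0.9967,  1.176 ],
       [ 0.    ,  0.    ,  0.    ,  1.    ]])}
side {'mtx': array([[389.5365,   0.    , 279.4947],
       [  0.    , 389.5365, 208.2776],
       [  0.    ,   0.    ,   1.    ]]), 'T': array([[ 0.9835,  0.1057, -0.1466,  0.4659],
       [-0.1806,  0.6117, -0.7702, -0.6389],
       [ 0.0082,  0.784 ,  0.6208,  0.57  ],
       [ 0.    ,  0.    ,  0.    ,  1.    ]])}
wrist {'mtx': array([[331.3541,   0.    , 278.6331],
       [  0.    , 331.3541, 208.1588],
       [  0.    ,   0.    ,   1.    ]]), 'tool_from_camera': array([[ 0.0015,  0.2886, -0.9574, -0.1584],
       [-0.0007,  0.9574,  0.2886,  0.0776],
       [ 1.    ,  0.0003,  0.0016, -0.0002],
       [ 0.    ,  0.    ,  0.    ,  1.    ]])}
0.0188
```

View pics/top0.png

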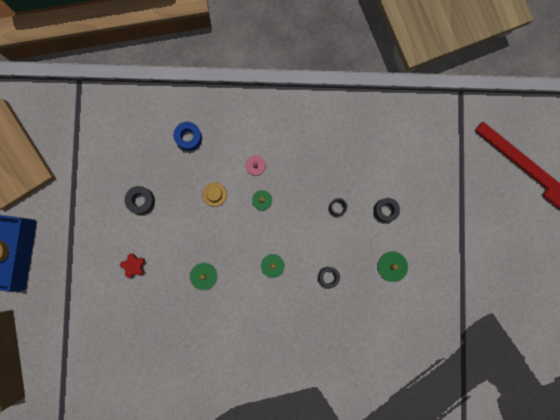

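View pics/side0.png

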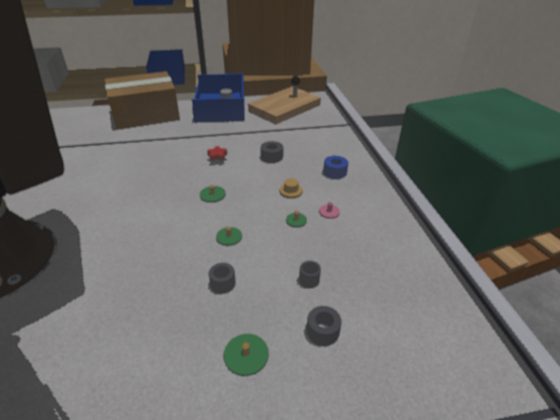

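Top view: dark rings at (139,200), (387,210), (329,277) and (338,207). Green stands at (262,200), (203,276), (272,266) and (392,266). Look-alikes are the blue ring (187,136), the pink stand (256,165), the brass bush (214,194) and the red knob (132,266). The side view agrees.

```bash
cat > h.py <<'E'
import cv2, numpy as np
from plant import *
np.set_printoptions(precision=4,suppress=True)
def T_of(n,o=None):
    c=calibration(n)
    if n!='wrist': return c['mtx'],c['T']
    from scipy.spatial.transform import Rotation as R
    A=np.eye(4); A[:3,:3]=R.from_euler('xyz',o['orientation'],degrees=True).as_matrix(); A[:3,3]=o['tool_pos']
    return c['mtx'],A@c['tool_from_camera']
def ray(uv,K,T):
    uv=np.atleast_2d(uv); d=np.c_[(uv[:,0]-K[0,2])/K[0,0],-(uv[:,1]-K[1,2])/K[1,1],-np.ones(len(uv))]
    return T[:3,3],d@T[:3,:3].T
def onplane(uv,z,K,T):
    c,d=ray(uv,K,T); return c+d*((z-c[2])/d[:,2])[:,None]
def cloud(d,K,T):
    v,u=np.mgrid[:d.shape[0],:d.shape[1]]; c,r=ray(np.c_[u.ravel(),v.ravel()],K,T)
    return (c+r*d.reshape(-1,1)).reshape(*d.shape,3)
def masks(p):
    h=cv2.cvtColor(p,cv2.COLOR_RGB2HSV); H,S,V=[h[...,i].astype(int) for i in range(3)]
    return {'green':(H>45)&(H<80)&(S>110),'dark':(V<85)&(S<90),'pink':(H>160)&(S>60)&(V>120)}
def blobs(m,lo=60,hi=1e5):
    cs,_=cv2.findContours(m.astype('uint8'),cv2.RETR_EXTERNAL,cv2.CHAIN_APPROX_NONE)
    return [c[:,0,:].astype(float) for c in cs if lo<cv2.contourArea(c)<hi]
E
cat > m.py <<'E'
from h import *
for n in('top','side'):
    z=np.load(f'pics/{n}0.npz'); p,d=z['p'],z['d']; K,T=T_of(n); W=cloud(d,K,T)
    m=masks(p); print(n)
    for c in blobs(m['green']):
        q=onplane(c,.006,K,T)[:,:2].astype('float32'); (x,y),r=cv2.minEnclosingCircle(q)
        e=cv2.fitEllipse(q); print('green',c.mean(0),np.array([*e[0],*e[1]]))
    top=(W[...,2]>.026)&(W[...,2]<.046)&m['dark']&(d>0)
    for c in blobs(top,40,1500):
        q=onplane(c,.036,K,T)[:,:2].astype('float32')
        mm=np.zeros(d.shape,'uint8'); cv2.drawContours(mm,[c.astype(int)],-1,1,-1); k=(mm>0)&top
        e=cv2.fitEllipse(q); print('dark',c.mean(0),np.array([*e[0],*e[1]]),'z',np.percentile(W[k][:,2],[10,50,90]))
E
python3 m.py; python3 -c "
import cv2;a=cv2.imread('pics/top0.png')[110:300,100:430];cv2.imwrite('pics/crop1.png',cv2.resize(a,(792,456),interpolation=3))"
```

```text
top
green [203.169  276.1831] [0.4473 0.1501 0.0571 0.0576]
green [272.2295 265.6557] [ 0.4748 -0.0097  0.0491  0.0496]
green [392.2346 266.2716] [ 0.479  -0.2903  0.0652  0.0666]
green [261.52 199.96] [0.6278 0.0187 0.0411 0.0427]
green [43.0364  2.6   ] [1.0872 0.6014 0.0222 0.2323]
dark [328.7895 276.8772] [ 0.4526 -0.1379  0.0451  0.0458] z [0.0314 0.0345 0.0376]
dark [387.0303 209.4848] [ 0.6095 -0.2703  0.0526  0.055 ] z [0.0313 0.0345 0.0374]
dark [338.0652 206.3696] [ 0.6143 -0.1574  0.0372  0.0379] z [0.0307 0.0343 0.0369]
dark [138.3247 199.3506] [0.6193 0.2995 0.0608 0.0623] z [0.0326 0.0359 0.0389]
side
green [245.5877 353.9737] [ 0.4795 -0.294   0.0654  0.0658]
green [228.7273 236.1667] [ 0.4751 -0.0128  0.0397  0.0461]
green [212.1304 194.4493] [0.4479 0.1469 0.0429 0.0531]
dark [324.     322.1868] [ 0.6092 -0.2788  0.0528  0.0587] z [0.0293 0.0361 0.0376]
dark [221.3284 274.5522] [ 0.4533 -0.1478  0.0446  0.052 ] z [0.0282 0.0355 0.0376]
dark [309.7273 270.2545] [ 0.6138 -0.1662  0.0363  0.0442] z [0.0278 0.0339 0.0371]
dark [ 19.9267 249.3333] [ 0.0742 -0.0115  0.0516  0.1188] z [0.0278 0.0351 0.0436]
dark [271.5    148.4808] [0.6182 0.2878 0.0594 0.0714] z [0.0285 0.0354 0.0372]
dark [142.075  115.4437] [0.2744 0.564  0.047  0.231 ] z [0.028  0.0357 0.044 ]
```

View pics/crop1.png

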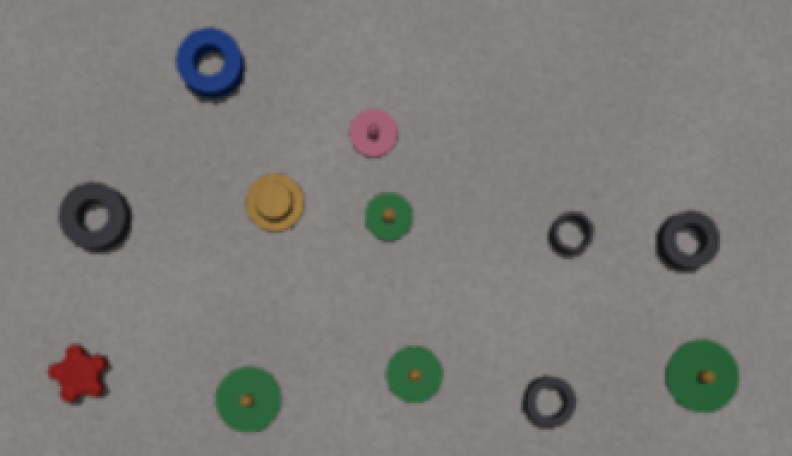

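Choices by size and colour: collars 64 (139,200), 56 (387,210), 48 (329,277) and 40 (338,207). Stands 64 (392,266), 56 (203,276), 48 (272,266) and 40 (262,200). The blue ring, pink stand, brass bush and red knob are rejected, and the crop confirms this.

```bash
cat >> h.py <<'E'
from scipy.spatial.transform import Rotation as R
def go(x=None,y=None,z=None,jawang=None):
    """cm in tool axes to reach world target; spin (rad) so that the jaw points at jawang (deg in xy, mod 180)"""
    o=get_obs(); M=R.from_euler('xyz',o['orientation'],degrees=True).as_matrix(); p=o['tool_pos']
    t=np.array([a if a is not None else b for a,b in zip((x,y,z),p)])
    a=np.degrees(np.arctan2(M[1,2],M[0,2]))
    print('t',o['clock'],'pos',p,'F',o['force'],'open',o['opening'],'jaw ang',a,'x-axis',M[:,0],'q6',o['joint_pos'][5])
    print(' move cm (tool axes, before spin):',100*M.T@(t-p))
    if jawang is not None: print(' spin rad',np.radians((a-jawang+90)%180-90))
E
python3 -c "
from h import *
go(.6143,-.16,.10,90)"
```

```text
t 0.15 pos [ 0.2165 -0.6389  0.2258] F [ 0.1227 -0.6368  0.3541] open 0.08788388324854454 jaw ang 108.71662370277949 x-axis [-0.0005  0.0012 -1.    ] q6 -16.50773504338571
 move cm (tool axes, before spin): [ 12.6168 -53.0461  32.5813]
 spin rad 0.3266667084703146
```

Call:
{"api": "move_arm", "payload": {
  "commands": [
    [[0,0,0,0.0817],[0,0,0,0.0817],[0,0,0,0.0817],[0,0,0,0.0817],[0,-3,3.6,0],[0,-3,3.6,0],[0,-3,3.6,0],[0,-3,3.6,0]]
  ],
  "jaw": 8.76
}}

```text
clock: 0.95
tool_pos: [0.3373, -0.4937, 0.2263]
orientation: [35.8, 90.0, 125.8]
force: [1.3, -0.1, 0.2]
opening: 0.0875
```

Call:
{"api": "move_arm", "payload": {
  "commands": [
    [[0,-3.1,3.75,0],[0,-3.1,3.75,0],[0,-3.1,3.75,0],[0,-3.1,3.75,0],[0,-3.1,3.75,0],[0,-3.1,3.75,0],[0,-3.1,3.75,0],[0,-3.1,3.75,0]]
  ]
}}

```text
clock: 1.75
tool_pos: [0.5855, -0.1934, 0.2266]
orientation: [71.6, 90.0, 161.6]
force: [0.6, -0.9, -0.8]
opening: 0.088
```

Call:
{"api": "move_arm", "payload": {
  "commands": [
    [[4,-1,1.2,0],[4,-1,1.2,0],[2.5,-1,1.1,0],[0,0,0,0],[0,0,0,0]]
  ]
}}

```text
clock: 2.25
tool_pos: [0.6145, -0.1602, 0.1213]
orientation: [104.8, 89.9, -165.1]
force: [0.9, 0.1, 1.2]
opening: 0.0878
```

```bash
cat > w.py <<'E'
from h import *
import sys
# wrist look: prints world positions (dark top faces by depth, green discs); args: name
o=get_obs(); p,d=snapshot('wrist'); K,T=T_of('wrist',o); W=cloud(d,K,T); m=masks(p)
cv2.imwrite(f'pics/{sys.argv[1]}.png',p[...,::-1])
def fit(c,z):
    q=onplane(c,z,K,T)[:,:2].astype('float32'); e=cv2.fitEllipse(q); return np.array([*e[0],*e[1]])
inner=lambda c:(c.min()>2)&(c[:,0].max()<557)&(c[:,1].max()<417)
for c in blobs(m['green'],300): 
    k=W[c.astype(int)[:,1],c.astype(int)[:,0],2]
    print('green',c.mean(0),fit(c,.006),'zdepth',np.median(k),'' if inner(c) else 'CUT')
top=(W[...,2]>.029)&(W[...,2]<.044)&m['dark']&(d>0)
top=cv2.morphologyEx(top.astype('uint8'),cv2.MORPH_OPEN,np.ones((3,3)))
for c in blobs(top,300):
    mm=np.zeros(d.shape,'uint8'); cv2.drawContours(mm,[c.astype(int)],-1,1,-1); k=(mm>0)&(top>0)
    cs,h=cv2.findContours((mm-top*mm).astype('uint8'),cv2.RETR_EXTERNAL,cv2.CHAIN_APPROX_NONE)
    b=max(cs,key=cv2.contourArea)[:,0].astype(float) if cs else []
    print('dark',c.mean(0),fit(c,.036),'bore',fit(b,.036) if len(b)>20 else None,'z',np.median(W[k][:,2]),'' if inner(c) else 'CUT')
go(*[float(a) for a in sys.argv[2:5]],90)
E
python3 w.py w1 .614 -.16 .10
```

```text
green [482.1238 219.2376] [0.6289 0.0144 0.0452 0.046 ] zdepth 0.005914993231265486 
green [478.4842  26.4208] [ 0.4805 -0.0132  0.0446  0.058 ] zdepth 0.005694835843164381 CUT
green [101.0071  32.9571] [ 0.4857 -0.2929  0.0572  0.0746] zdepth 0.00600460306287251 CUT
dark [118.0213 217.6099] [ 0.6182 -0.2811  0.0325  0.038 ] bore [ 0.6287 -0.2828  0.0058  0.0199] z 0.03622319694835199 
dark [278.0772 213.3902] [ 0.6141 -0.1611  0.0337  0.0356] bore None z 0.035910208899826684 
dark [152.1146 196.2357] [ 0.6041 -0.2603  0.0257  0.0449] bore None z 0.035987729854543446 
t 2.3 pos [ 0.615  -0.1606  0.1224] F [0.2747 0.063  0.0732] open 0.08746298261291262 jaw ang 90.0206117479461 x-axis [ 0.0007 -0.0004 -1.    ] q6 -92.94163337971797
 move cm (tool axes, before spin): [2.2441 0.1057 0.0598]
 spin rad 0.0003597428662507224
```

View pics/w1.png

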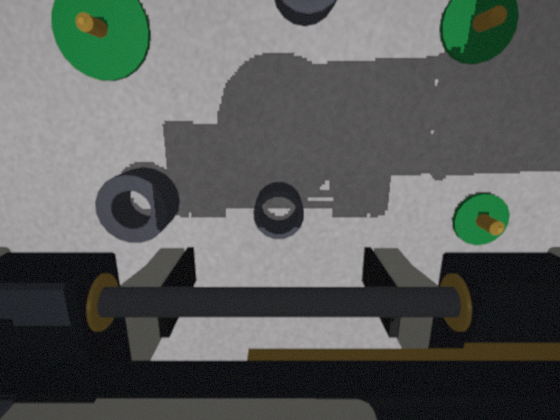

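The crop shows the smallest dark ring centred at (278,213), the green disc at (482,219) and the larger ring at (138,205). The choices hold, with collar tops measured at about 36 mm and discs at about 6 mm.

Call:
{"api": "move_arm", "payload": {
  "commands": [
    [[3,0,0,0],[3,0,0,0],[3,0,0,0],[1.6,0.1,0,0],[1,0,0,0],[0,0,0,0],[0,0,0,0]]
  ]
}}

```text
clock: 3.0
tool_pos: [0.6147, -0.1606, 0.0071]
orientation: [-95.4, 89.9, -5.4]
force: [0.3, -0.3, 0.3]
opening: 0.0874
```

Call:
{"api": "move_arm", "payload": {
  "commands": [
    [[0,0,0,0],[0,0,0,0],[0,0,0,0],[0,0,0,0],[0,0,0,0],[0,0,0,0],[0,0,0,0],[0,0,0,0]]
  ],
  "jaw": 2
}}

```text
clock: 3.8
tool_pos: [0.6136, -0.1603, 0.0055]
orientation: [90.9, 90.0, -179.1]
force: [-0.3, 0.1, 0.8]
opening: 0.0392
```

Call:
{"api": "move_arm", "payload": {
  "commands": [
    [[-2,0,0,0],[-3,0,0,0],[-3,-0.2,2,0],[-1,-0.3,3.5,0],[0,-0.3,3.5,0],[0,-0.3,3.5,0],[0,-0.3,3,0],[0,-0.1,2,0]]
  ]
}}

```text
clock: 4.6
tool_pos: [0.6286, 0.0168, 0.0954]
orientation: [51.5, 90.0, 141.6]
force: [0.6, 1.0, -2.1]
opening: 0.0395
```

Call:
{"api": "move_arm", "payload": {
  "commands": [
    [[0,0,0,0],[0,0,0,0]]
  ]
}}

```text
clock: 4.8
tool_pos: [0.6283, 0.0151, 0.0952]
orientation: [101.5, 90.0, -168.5]
force: [0.5, 0.4, -1.2]
opening: 0.0391
```

```bash
python3 w.py w2 .629 .0155 .05
```

```text
green [280.8077 211.0913] [0.6268 0.0164 0.0404 0.0465] zdepth 0.006340377035720102 
green [239.0939  12.6188] [ 0.4916 -0.0116  0.022   0.0549] zdepth 0.006162346466191154 CUT
t 4.85 pos [0.6283 0.0145 0.0953] F [ 0.2865 -0.0032 -0.7101] open 0.03934262815924781 jaw ang 90.00934973788836 x-axis [-0.0007 -0.0002 -1.    ] q6 -109.07340737817462
 move cm (tool axes, before spin): [ 4.5264 -0.0727  0.1041]
 spin rad 0.00016318371035029013
```

View pics/w2.png

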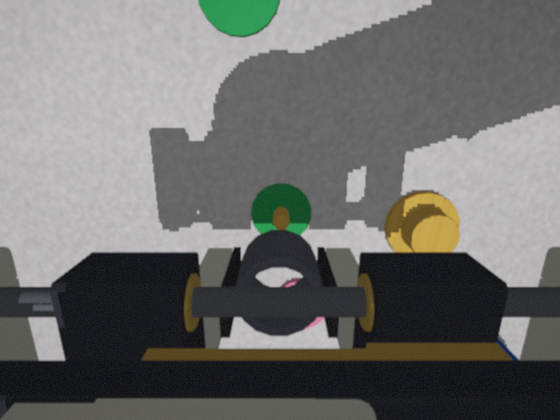

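Collar 40 is held above its disc, seen at (281,211), with the bush clear to the right.

Call:
{"api": "move_arm", "payload": {
  "commands": [
    [[2,0,0.15,0],[2,0,0,0],[2,0,0,0],[1,0,0,0],[0.7,0,0,0],[0.5,0,0,0],[0,0,0,0],[0,0,0,0]]
  ]
}}

```text
clock: 5.65
tool_pos: [0.6291, 0.0162, 0.0142]
orientation: [-78.8, 89.9, 11.2]
force: [-0.4, 0.4, -0.6]
opening: 0.0392
```

Call:
{"api": "move_arm", "payload": {
  "commands": [
    [[0,0,0,0],[0,0,0,0],[0,0,0,0],[0,0,0,0],[0,0,0,0]]
  ],
  "jaw": 6.5
}}

```text
clock: 6.15
tool_pos: [0.6287, 0.0163, 0.0137]
orientation: [-75.5, 90.0, 14.5]
force: [0.4, 0.0, -0.5]
opening: 0.0645
```

Call:
{"api": "move_arm", "payload": {
  "commands": [
    [[-3,0,0,0],[-4,0,0,0],[-3,0,0,0],[0,1,-3,0],[0,3,-4,0],[0,3,-4,0],[0,3.5,-3,0],[0,3.5,-1,0]]
  ]
}}

```text
clock: 6.95
tool_pos: [0.487, -0.1358, 0.1134]
orientation: [121.1, 90.0, -149.0]
force: [-0.2, -0.3, 0.6]
opening: 0.0646
```

Next is collar 48 (near 0.453, -0.14). I'm opening the jaw and looking there.

Call:
{"api": "move_arm", "payload": {
  "commands": [
    [[0,3.5,-0.2,0],[0,0,0,0],[0,0,0,0],[0,0,0,0]]
  ],
  "jaw": 8.76
}}

```text
clock: 7.35
tool_pos: [0.4547, -0.1356, 0.114]
orientation: [-94.1, 89.9, -4.1]
force: [-0.7, -0.4, 0.6]
opening: 0.0866
```

```bash
python3 w.py w3 .453 -.14 .006
python3 - <<'E'
from h import *
p,d=snapshot('top'); K,T=T_of('top'); cv2.imwrite('pics/top1.png',p[...,::-1])
c=cv2.resize(p[170:230,230:300],None,fx=8,fy=8,interpolation=3); cv2.imwrite('pics/c40.png',c[...,::-1])
W=cloud(d,K,T)[170:230,230:300]; k=(W[...,2]>.03)&(W[...,2]<.06)&masks(p)['dark'][170:230,230:300]; print(W[k].mean(0),W[k].std(0),k.sum())
E
```

```text
green [422.6193 227.0625] [ 0.4754 -0.013   0.0535  0.0551] zdepth 0.00588766155513612 
green [ 96.5333 229.2125] [ 0.4756 -0.2924  0.0609  0.074 ] zdepth 0.006322641031163007 
dark [271.0625 209.392 ] [ 0.4499 -0.1416  0.0402  0.0471] bore [ 0.4525 -0.1417  0.0267  0.0281] z 0.03609861714009496 
t 7.4 pos [ 0.4548 -0.1355  0.1137] F [-0.0266  0.0358  0.6628] open 0.08692477914534012 jaw ang 90.02791271331839 x-axis [ 0.0007 -0.0001 -1.    ] q6 -97.23259136430144
 move cm (tool axes, before spin): [10.774   0.184  -0.4452]
 spin rad 0.00048716875057111314
[0.6286 0.0176 0.0402] [0.0121 0.0119 0.0033] 91
```

View pics/w3.png

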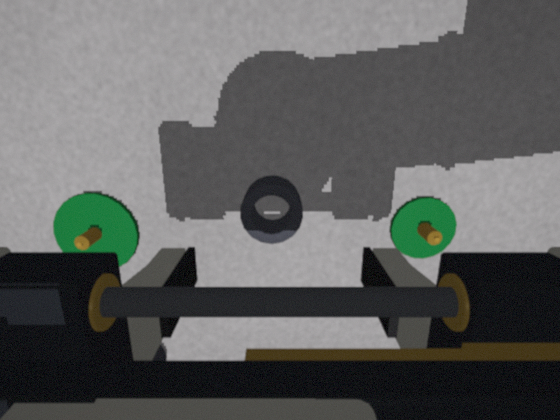

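Collar 48 at (271,209) with stands at (95,230) and (423,227). Its bore centre is (0.4525, -0.1417). Collar 40 now reads top z≈0.040 and xy (0.6286, 0.0176), so it is seated.

Call:
{"api": "move_arm", "payload": {
  "commands": [
    [[3,0.2,-0.6,0],[3,0,0,0],[2.7,0,0,0],[1.2,0,0,0],[0.8,0,0,0],[0,0,0,0],[0,0,0,0]]
  ]
}}

```text
clock: 8.15
tool_pos: [0.4522, -0.1417, 0.0068]
orientation: [-116.6, 90.0, -26.6]
force: [0.5, 0.2, 1.3]
opening: 0.088
```

Call:
{"api": "move_arm", "payload": {
  "commands": [
    [[0,0,0,0],[0,0,0,0],[0,0,0,0],[0,0,0,0],[0,0,0,0],[0,0,0,0],[0,0,0,0],[0,0,0,0]]
  ],
  "jaw": 2.5
}}

```text
clock: 8.95
tool_pos: [0.4517, -0.1417, 0.0067]
orientation: [-81.4, 90.0, 8.7]
force: [-0.4, 0.4, 3.8]
opening: 0.0468
```

Call:
{"api": "move_arm", "payload": {
  "commands": [
    [[-2,0,0,0],[-3,0,0,0],[-3,-0.3,2,0],[0,-0.5,3,0],[0,-0.5,3,0],[0,-0.5,3,0],[0,-0.4,1.8,0],[0,0,0,0]]
  ]
}}

```text
clock: 9.75
tool_pos: [0.4739, -0.0119, 0.0863]
orientation: [47.9, 90.0, 138.0]
force: [-0.3, -0.7, -2.8]
opening: 0.0465
```

Call:
{"api": "move_arm", "payload": {
  "commands": [
    [[0,0,0,0],[0,0,0,0]]
  ]
}}

```text
clock: 9.95
tool_pos: [0.473, -0.0143, 0.0862]
orientation: [103.7, 89.9, -166.3]
force: [0.3, 0.1, -2.9]
opening: 0.0472
```

```bash
python3 w.py w4 .4755 -.012 .0125
```

```text
green [282.3941 209.5419] [ 0.4688 -0.0116  0.0404  0.0557] zdepth 0.006244127405515748 
green [498.4074 181.1646] [0.4482 0.1467 0.0616 0.0639] zdepth 0.0058261705865917945 
t 10.0 pos [ 0.4731 -0.0144  0.0863] F [ 0.4321 -0.4915 -2.8264] open 0.04659043231567791 jaw ang 89.95302120546488 x-axis [-0.0009 -0.0002 -1.    ] q6 -112.19100864428015
 move cm (tool axes, before spin): [ 7.375  -0.2465  0.2452]
 spin rad -0.000819934643255788
```

Call:
{"api": "move_arm", "payload": {
  "commands": [
    [[1.5,-0.25,0.2,0],[2,0,0,0],[1.5,0,0,0],[1,0,0,0],[0.8,0,0,0],[0.5,0,0,0],[0,0,0,0],[0,0,0,0]]
  ]
}}

```text
clock: 10.8
tool_pos: [0.4764, -0.0117, 0.0139]
orientation: [-74.2, 90.0, 15.8]
force: [1.2, -0.2, -2.5]
opening: 0.0461
```

Call:
{"api": "move_arm", "payload": {
  "commands": [
    [[0,0,0,0],[0,0,0,0],[0,0,0,0],[0,0,0,0],[0,0,0,0]]
  ],
  "jaw": 7
}}

```text
clock: 11.3
tool_pos: [0.4763, -0.0117, 0.0137]
orientation: [-70.0, 90.0, 20.0]
force: [-0.4, 0.4, -0.6]
opening: 0.0695
```

Call:
{"api": "move_arm", "payload": {
  "commands": [
    [[-3,0,0,0],[-4,0,0,0],[-3,0,0,0],[0,-1.5,-4,0],[0,-2,-4,0],[0,-2,-4,0],[0,-2,-4,0],[0,-2,-4,0]]
  ]
}}

```text
clock: 12.1
tool_pos: [0.5718, -0.2135, 0.1136]
orientation: [-76.0, 90.0, 14.0]
force: [1.0, 1.1, -0.8]
opening: 0.0698
```

Call:
{"api": "move_arm", "payload": {
  "commands": [
    [[0,-2,-3,0],[0,-2,-3,0],[0,0,0,0],[0,0,0,0],[0,0,0,0]]
  ],
  "jaw": 8.76
}}

```text
clock: 12.6
tool_pos: [0.6106, -0.2713, 0.1133]
orientation: [63.9, 90.0, 153.9]
force: [-0.3, -0.1, 0.3]
opening: 0.0873
```

```bash
python3 w.py w5 .61 -.2725 .006
```

```text
green [248.0836  35.6237] [ 0.4851 -0.2937  0.059   0.0724] zdepth 0.0061615294513507335 CUT
dark [275.3636 210.7751] [ 0.6061 -0.2748  0.0439  0.0551] bore [ 0.6105 -0.2747  0.0267  0.028 ] z 0.03625414572809477 
t 12.65 pos [ 0.6107 -0.2711  0.1136] F [-0.5371  0.4221  0.2511] open 0.08777191146591108 jaw ang 90.03119510348887 x-axis [-0.0004  0.0002 -1.    ] q6 -82.7043121389612
 move cm (tool axes, before spin): [10.7564  0.0664 -0.1451]
 spin rad 0.0005444572663811402
```

View pics/w5.png

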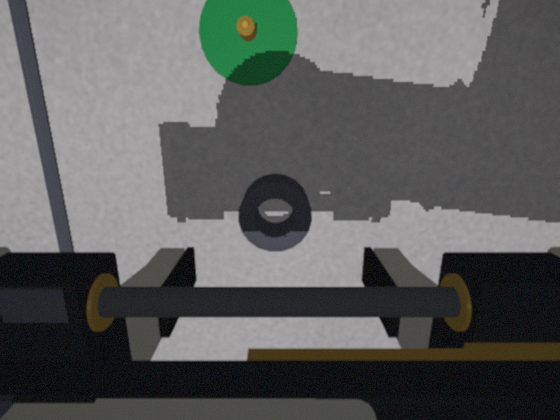

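Collar 56 at (275,211), bore centre (0.6105, -0.2747).

Call:
{"api": "move_arm", "payload": {
  "commands": [
    [[3,0,-0.35,0],[3,0,0,0],[2.7,0,0,0],[1.2,0,0,0],[0.8,0,0,0],[0,0,0,0],[0,0,0,0]]
  ]
}}

```text
clock: 13.35
tool_pos: [0.612, -0.2752, 0.0078]
orientation: [-106.8, 89.9, -16.8]
force: [-0.1, -0.3, -0.1]
opening: 0.0878
```

Call:
{"api": "move_arm", "payload": {
  "commands": [
    [[0,0,0,0],[0,0,0,0],[0,0,0,0],[0,0,0,0],[0,0,0,0],[0,0,0,0],[0,0,0,0],[0,0,0,0]]
  ],
  "jaw": 3.5
}}

```text
clock: 14.15
tool_pos: [0.6112, -0.2751, 0.0068]
orientation: [-52.3, 90.0, 37.7]
force: [-1.5, 2.7, 4.4]
opening: 0.0558
```

Call:
{"api": "move_arm", "payload": {
  "commands": [
    [[-2,0,0,0],[-3,0,0,0],[-3,0,0,0],[-2,0.5,2,0],[0,1.5,3,0],[0,1.5,4,0],[0,1.5,4,0],[0,1.5,4,0]]
  ]
}}

```text
clock: 14.95
tool_pos: [0.5444, -0.1043, 0.1053]
orientation: [88.7, 89.9, 178.6]
force: [0.2, 0.6, -5.7]
opening: 0.0557
```

Call:
{"api": "move_arm", "payload": {
  "commands": [
    [[0,1.5,4,0],[0,1.5,4,0],[0,1.5,4,0],[0,1.5,4,0],[0,1.5,4,0],[0,1.5,3,0],[0,0.7,1.7,0],[0,0,0,0]]
  ]
}}

```text
clock: 15.75
tool_pos: [0.4479, 0.1432, 0.1059]
orientation: [104.3, 89.9, -165.6]
force: [0.7, -0.7, -5.0]
opening: 0.0563
```

Call:
{"api": "move_arm", "payload": {
  "commands": [
    [[0,0,0,0],[0,0,0,0]]
  ]
}}

```text
clock: 15.95
tool_pos: [0.4489, 0.141, 0.1061]
orientation: [127.3, 89.9, -142.7]
force: [0.2, -0.6, -5.3]
opening: 0.0558
```

```bash
python3 w.py w6 .448 .147 .0125
```

```text
green [104.5795 223.6477] [ 0.4784 -0.0136  0.0522  0.0603] zdepth 0.006109902645501902 
green [288.8194 197.5648] [0.4401 0.149  0.0447 0.0651] zdepth 0.006309316832278561 
dark [ 88.3115 235.8934] [ 0.463  -0.0004  0.0159  0.0346] bore None z 0.03616406197466543 
t 16.0 pos [0.4491 0.1409 0.1061] F [ 0.5517  0.1124 -5.5001] open 0.05573600782193662 jaw ang 89.94002907600688 x-axis [-0.0008 -0.0006 -1.    ] q6 -131.51960254865395
 move cm (tool axes, before spin): [9.3641 0.0988 0.6168]
 spin rad -0.001046690079143211
```

Call:
{"api": "move_arm", "payload": {
  "commands": [
    [[2.5,0.1,0.7,0],[2.5,0,0,0],[1.5,0,0,0],[1,0,0,0],[0.8,0,0,0],[0.6,0,0,0],[0.4,0,0,0],[0,0,0,0]]
  ]
}}

```text
clock: 16.8
tool_pos: [0.4482, 0.1487, 0.0134]
orientation: [135.0, 90.0, -135.0]
force: [0.1, -0.1, -4.8]
opening: 0.0562
```

Call:
{"api": "move_arm", "payload": {
  "commands": [
    [[0,0,0,0],[0,0,0,0],[0,0,0,0],[0,0,0,0],[0,0,0,0]]
  ],
  "jaw": 7.5
}}

```text
clock: 17.3
tool_pos: [0.4484, 0.1489, 0.0139]
orientation: [-52.4, 90.0, 37.6]
force: [-0.4, -0.7, 0.8]
opening: 0.0746
```

Call:
{"api": "move_arm", "payload": {
  "commands": [
    [[-3,0,0,0],[-4,0,0,0],[-3,0,0,0],[0,-3,2,0],[0,-3,3,0],[0,-4,3,0],[0,-3,3,0],[0,-3,3,0]]
  ]
}}

```text
clock: 18.1
tool_pos: [0.6095, 0.2898, 0.1134]
orientation: [138.0, 90.0, -132.0]
force: [0.2, 1.1, 0.7]
opening: 0.0749
```

Call:
{"api": "move_arm", "payload": {
  "commands": [
    [[0,-1,1,0],[0,0,0,0],[0,0,0,0],[0,0,0,0],[0,0,0,0]]
  ],
  "jaw": 8.76
}}

```text
clock: 18.6
tool_pos: [0.6176, 0.2981, 0.1141]
orientation: [-37.4, 90.0, 52.6]
force: [1.3, 0.2, 0.1]
opening: 0.0873
```

```bash
python3 w.py w7 .618 .2975 .006
```

```text
green [72.469  11.8966] [0.4683 0.1502 0.0216 0.0442] zdepth 0.006666794325132175 CUT
dark [280.6546 221.2697] [0.618  0.2991 0.0581 0.0608] bore [0.6199 0.2988 0.0266 0.0281] z 0.036265661499707835 
t 18.65 pos [0.6177 0.2982 0.1142] F [-0.6177  0.4496 -0.3181] open 0.08758729753948506 jaw ang 89.98899577711717 x-axis [ 0.0004  0.0004 -1.    ] q6 -132.014138102906
 move cm (tool axes, before spin): [10.8191 -0.0215 -0.0745]
 spin rad -0.00019205992092872028
```

View pics/w7.png

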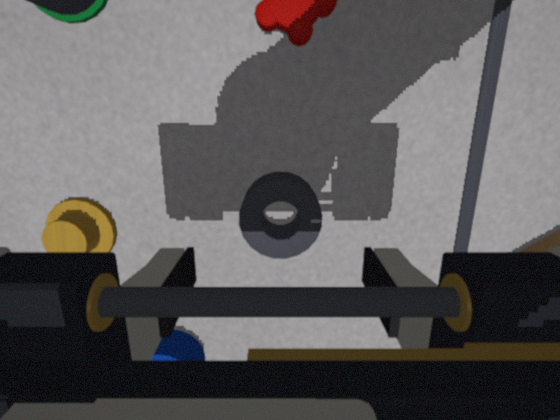

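Collar 64 is at (281,215), with the bush, knob and blue ring clear of the fingers.

Call:
{"api": "move_arm", "payload": {
  "commands": [
    [[3,-0.15,0.05,0],[3,0,0,0],[2.7,0,0,0],[1.2,0,0,0],[0.8,0,0,0],[0,0,0,0],[0,0,0,0]]
  ]
}}

```text
clock: 19.35
tool_pos: [0.6203, 0.2997, 0.0078]
orientation: [-58.3, 89.9, 31.7]
force: [-0.3, 0.4, 0.8]
opening: 0.0877
```

Call:
{"api": "move_arm", "payload": {
  "commands": [
    [[0,0,0,0],[0,0,0,0],[0,0,0,0],[0,0,0,0],[0,0,0,0],[0,0,0,0],[0,0,0,0],[0,0,0,0]]
  ],
  "jaw": 4.5
}}

```text
clock: 20.15
tool_pos: [0.6198, 0.2993, 0.0071]
orientation: [-68.2, 90.0, 21.8]
force: [-1.2, -0.7, 5.5]
opening: 0.064
```

Call:
{"api": "move_arm", "payload": {
  "commands": [
    [[-2,0,0,0],[-3,0,0,0],[-3,0,0,0],[-2,0.4,-2,0],[0,0.8,-3,0],[0,1,-4,0],[0,1,-4,0],[0,1,-4,0]]
  ]
}}

```text
clock: 20.95
tool_pos: [0.5758, 0.1276, 0.1051]
orientation: [103.7, 89.8, -166.3]
force: [1.5, -0.4, -5.5]
opening: 0.0639
```

Call:
{"api": "move_arm", "payload": {
  "commands": [
    [[0,1,-4,0],[0,1,-4,0],[0,1,-4,0],[0,1,-4,0],[0,1,-4,0],[0,1,-4,0],[0,1,-4,0],[0,1,-4,0]]
  ]
}}

```text
clock: 21.75
tool_pos: [0.4959, -0.1919, 0.1055]
orientation: [68.6, 89.9, 158.6]
force: [1.4, 0.6, -5.7]
opening: 0.0641
```

Call:
{"api": "move_arm", "payload": {
  "commands": [
    [[0,1,-4,0],[0,0.8,-3.5,0],[0,0.2,-2.5,0],[0,0,0,0],[0,0,0,0],[0,0,0,0]]
  ]
}}

```text
clock: 22.35
tool_pos: [0.4771, -0.2901, 0.1058]
orientation: [60.5, 89.9, 150.5]
force: [0.1, 0.2, -5.0]
opening: 0.0639
```

```bash
python3 w.py w8 .4785 -.2925 .0125
```

```text
green [272.9685 196.0946] [ 0.4675 -0.2951  0.0441  0.072 ] zdepth 0.006268559607363361 
t 22.4 pos [ 0.4774 -0.2899  0.106 ] F [ 1.1145  0.5836 -5.0424] open 0.06409755684015721 jaw ang 90.03243199981095 x-axis [-0.0009  0.0006 -1.    ] q6 -78.74604319431549
 move cm (tool axes, before spin): [ 9.3524 -0.12   -0.2626]
 spin rad 0.0005660451797073087
```

View pics/w8.png

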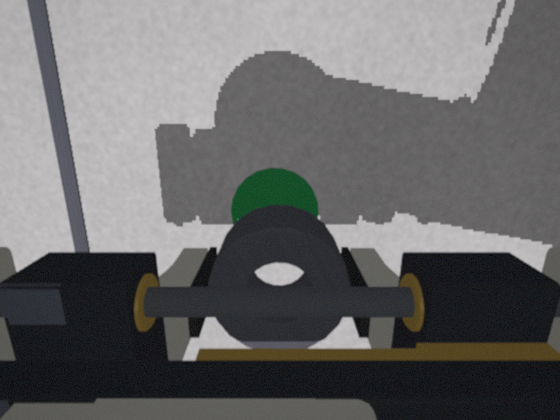

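Collar 64 is gripped at (280,270). Its disc, seen at (275,195), lies slightly to -y.

Call:
{"api": "move_arm", "payload": {
  "commands": [
    [[2.5,-0.1,-0.35,0],[2.5,0,0,0],[1.5,0,0,0],[1,0,0,0],[0.8,0,0,0],[0.6,0,0,0],[0.4,0,0,0],[0,0,0,0]]
  ]
}}

```text
clock: 23.2
tool_pos: [0.4789, -0.2943, 0.0136]
orientation: [-115.7, 90.0, -25.7]
force: [-0.2, 0.6, -5.5]
opening: 0.0641
```

Call:
{"api": "move_arm", "payload": {
  "commands": [
    [[0,0,0,0],[0,0,0,0],[0,0,0,0],[0,0,0,0],[0,0,0,0]]
  ],
  "jaw": 8.2
}}

```text
clock: 23.7
tool_pos: [0.4789, -0.2944, 0.0139]
orientation: [-109.0, 90.0, -19.0]
force: [0.3, -0.0, -0.5]
opening: 0.082
```

Call:
{"api": "move_arm", "payload": {
  "commands": [
    [[-3,0,0,0],[-4,0,0,0],[-4,0,0,0],[-4,0,-4,0],[0,0,-4,0],[0,0,-4,0],[0,0,-4,0],[0,0,0,0]]
  ]
}}

```text
clock: 24.5
tool_pos: [0.478, -0.4536, 0.1583]
orientation: [142.3, 90.0, -127.9]
force: [-0.5, 0.2, -0.5]
opening: 0.082
```

```bash
cat > f.py <<'E'
from h import *
st={64:(.478,-.2925),56:(.448,.148),48:(.4755,-.012),40:(.6285,.0165)}
print(get_obs()['tool_pos'],get_obs()['clock'])
for n in('top','side'):
    p,d=snapshot(n); K,T=T_of(n); W=cloud(d,K,T); m=masks(p)
    cv2.imwrite(f'pics/{n}F.png',p[...,::-1])
    top=(W[...,2]>.037)&(W[...,2]<.052)&m['dark']&(d>0)
    for s,(x,y) in st.items():
        k=top&(np.hypot(W[...,0]-x,W[...,1]-y)<s/2000+.012)
        if k.sum()<15: print(n,s,'few',k.sum()); continue
        v,u=np.nonzero(k); q=onplane(np.c_[u,v],.042,K,T)[:,:2].astype('float32'); (a,b),r=cv2.minEnclosingCircle(q)
        P=W[k]; c=np.linalg.lstsq(np.c_[P[:,:2]-P[:,:2].mean(0),np.ones(len(P))],P[:,2],rcond=None)[0]
        print(n,s,'circle',np.round([a,b,2*r],4),'off',np.round([a-x,b-y],4),'z',np.median(P[:,2]),'slope',c[:2])
a=cv2.imread('pics/topF.png')[110:300,100:430];cv2.imwrite('pics/cropF.png',cv2.resize(a,(792,456),interpolation=3))
E
python3 f.py
```

```text
[ 0.478  -0.4536  0.1583] 24.5
top 64 circle [ 0.479  -0.291   0.0636] off [0.001  0.0015] z 0.041188305839848005 slope [-0.001   0.0143]
top 56 circle [0.4476 0.1498 0.0551] off [-0.0004  0.0018] z 0.04183664620750982 slope [0.0086 0.0064]
top 48 circle [ 0.4773 -0.0094  0.0477] off [0.0018 0.0026] z 0.041380717402717315 slope [-0.0004 -0.0078]
top 40 circle [0.6293 0.0181 0.0382] off [0.0008 0.0016] z 0.042071273153547084 slope [0.0133 0.0052]
side 64 few 0
side 56 few 0
side 48 few 0
side 40 few 0
```

View pics/cropF.png

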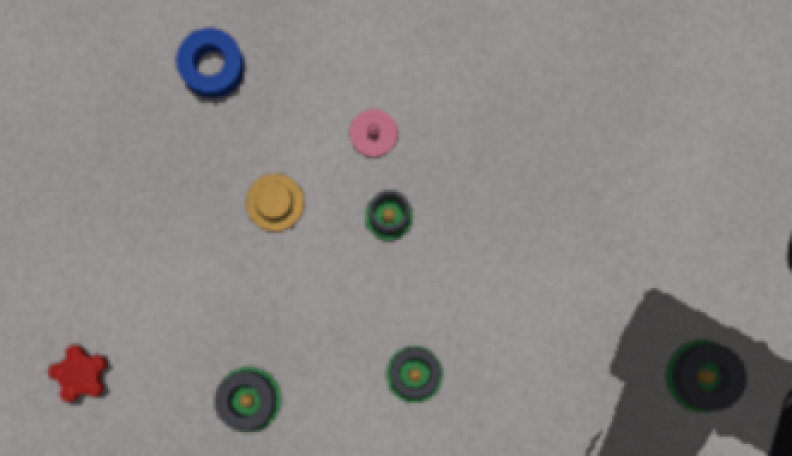

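View pics/sideF.png

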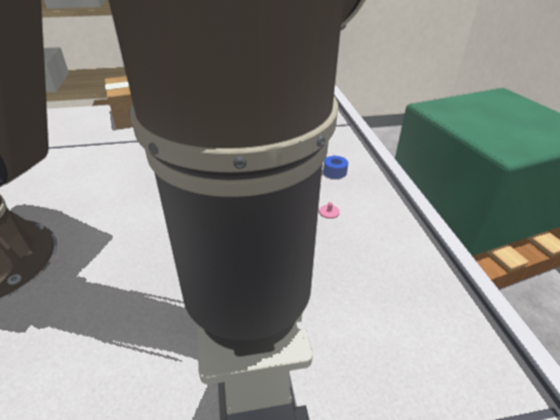

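All four rings enclose their pegs at crop (389,215), (247,400), (414,375) and (706,377). The knob and bush are where they were at the start. The side view is blocked by the arm.

```bash
python3 -c "
from plant import *
print(close_job())"
```

```text
the job is handed in; nothing more can be done
None
```

All four dark collars are on their matching green stands, and I handed the job in at about 24.6 s of robot time. I placed them in the order 40, 48, 56, 64.

**Last top-view check:** each collar sat within about 3 mm of its peg. The top faces were 41–42 mm above the bench, so the centres are at about 23–24 mm. Fitted slopes were under 0.02 rad. The gripper was open and clear, and the knob and bush looked unmoved by eye.

**Checks that failed or disagreed:**
- The final side view gave no reading, because the arm blocked it.
- Top and side or wrist positions differed by 2–4 mm for the stands. They differed by up to 12 mm for collars in the side view, where the dark walls skewed the fit. I relied on the wrist and top readings instead.

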